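Sterilise the pocket things on the hall cabinet

TASK

Lay every pocket thing that is out on the cabinet (car key, earbud case, glasses case, power bank, gate remote; some may be missing) flat on the floor of the open steriliser box, none on top of another, then shut the lid and fold all three clip flaps down until they lock. Last of all, start it by turning the dial clockwise to position six, the sixth click stop after the red off bar. Leave the other things on the cabinet where they are.

Things in the scene. Friction and masses are not known exactly. Their poses are not given: they have to be found in the camera images.
- steriliser: white UV steriliser box, fixed, yawed up to 0.12. Origin on its underside below the middle of the chamber; x points away from the robot to the hinge, y to the left, z up. Chamber inside 175 (x) by 245 (y), floor 30, rim 85 above the origin; walls 6 thick, the far one 14. On its right (-y) a solid control section 105 wide, its deck also 85 high, carries the dial
- lid_hinge (a point): middle of the lid's hinge line, which runs along the box's y, at x = +97.5, y = 0, z = 85 in the box's frame
- lid (a joint): lid angle in rad: 0 shut, level on the rim; about 1.7 standing open at the far side. White frame with a violet window, 195 by 257, outer (top) face 23 beyond the hinge line. Its stiff friction hinge stays where it is left; 3 to 5 N at the front edge moves it
- lid_front (a point): middle of the lid's front edge (191 from the hinge line), half way through its thickness; a grey finger tab 45 wide, 10 thick juts 18 out from here
- dial (a joint): angle of the dial in rad, growing clockwise seen from above: 0 is off (red bar), then eight click stops 0.5236 rad (30 degrees) apart, position n at n x 0.5236. A ball detent pulls it to the nearest stop and takes about 0.08 Nm to turn past
- dial_grip (a point): on the upright dial axis (x = 0, y = -181 in the box's frame), 22 above the deck. Black dial: skirt 60 across, up to 9 above the deck; grip bar 52 long, 14 wide, 9 to 34 above it. A yellow line marks the pointer end. In the box's frame the pointer points at 120 degrees from x towards y (far left) at off, and at 120 - 30 n degrees at position n
- clip_front_left (a joint): teal clip flap hinged on the lid's front edge, 78 left of the middle: 55 wide, 40 long, 5 thick; hinge line, lid shut, 4 outside the box's wall and 91 above its origin. Angle in rad: 0 juts straight out in the lid's plane, 1.571 (end stop) folded down flat against the wall, locked. It stays where it is left; in the last 0.2 rad its lip snaps over a ridge on the wall (about 2 N at the flap's end)
- clip_front_left_end (a point): middle of the free end of the flap clip_front_left, 40 from its hinge line
- clip_front_right (a joint): teal clip flap hinged on the lid's front edge, 78 right of the middle: 55 wide, 40 long, 5 thick; hinge line, lid shut, 4 outside the box's wall and 91 above its origin. Angle in rad: 0 juts straight out in the lid's plane, 1.571 (end stop) folded down flat against the wall, locked. It stays where it is left; in the last 0.2 rad its lip snaps over a ridge on the wall (about 2 N at the flap's end)
- clip_front_right_end (a point): middle of the free end of the flap clip_front_right, 40 from its hinge line
- clip_side (a joint): teal clip flap hinged on the lid's left edge, at x = 0 of the box: 55 wide, 40 long, 5 thick; hinge line, lid shut, 4 outside the box's wall and 91 above its origin. Angle in rad: 0 juts straight out in the lid's plane, 1.571 (end stop) folded down flat against the wall, locked. It stays where it is left; in the last 0.2 rad its lip snaps over a ridge on the wall (about 2 N at the flap's end)
- clip_side_end (a point): middle of the free end of the flap clip_side, 40 from its hinge line
- car_key: chrome car key fob with a black button panel, 95 long (its x) by 36 wide (y) by 16 high; origin at its centre. One of the pocket things; may be absent (None)
- earbud_case: black silicone earbud case with a grey seam, 66 long (its x) by 44 wide (y) by 26 high; origin at its centre. One of the pocket things; may be absent (None)
- glasses_case: tan brown glasses case with a brass seam, 110 long (its x) by 44 wide (y) by 30 high; origin at its centre. One of the pocket things; may be absent (None)
- power_bank: lime green power bank, 105 long (its x) by 44 wide (y) by 20 high; origin at its centre. One of the pocket things; may be absent (None)
- gate_remote: dark blue gate remote with two white buttons, 88 long (its x) by 40 wide (y) by 20 high; origin at its centre. One of the pocket things; may be absent (None)
- key_bowl: teal glazed key bowl, 136 across, 50 high; origin at the centre of its underside. Not part of the job
- coaster: round wooden coaster, 96 across, 9 thick; origin at the centre of its underside. Not part of the job
- plant_pot: small white ceramic pot with a succulent, 94 across, about 120 high with the plant; origin at the centre of its underside. Not part of the job
- gel_bottle: bottle of hand gel, 52 across, 130 high; origin at the centre of its underside. Not part of the job
- candle_jar: amber candle jar, 72 across, 75 high; origin at the centre of its underside. Not part of the job
- notebook: red notebook, 120 x 85 x 14; origin at the centre of its underside. Not part of the job
Not all that is in view belongs to the job. Of the things that look like the power_bank, the smallest one is meant.

How it is judged:
By the outcome, as a careful person would: the job done as asked, in the order asked, and still so for the second after the job is handed in, with the robot touching nothing.
Of car_key, earbud_case, glasses_case, power_bank, gate_remote only 3 to 4 are there at a start; the rules pass over those that are not, and their reading is None.
At some moment in a run one of car_key, earbud_case, glasses_case, power_bank, gate_remote may be knocked a few centimetres aside while the robot is not near it.
Once in a run the grip may slacken for a moment while it holds something.
It also fails if it takes over 210 s, if anything falls off the work surface, if the arm or the gripper's body presses on something with over 40 N, if the wrist force passes 120 N, or if a joint passes its speed limit or range.

ROBOT

A 6-joint arm with a two-finger parallel gripper is mounted at the origin on the work surface. World frame = base frame: x ahead of the robot, y to its left, z up, the work surface at z = 0. Lengths are in m, angles in rad, forces in N, time in s.
With the tool pointing down it reaches from about 0.3 to 0.775 m from the base axis. Payload 14.6 kg.
Tool frame: the origin (TCP) lies at the very end of the fingers, on their centre line; the grasp point (between the pads) lies 19 mm behind it; z points along the fingers, x is the direction in which the jaws open and shut, and the axes are right-handed (so a half turn about z gives the same grasp; the last joint's range is limited). The gripper opens to 94 mm and grips with 3 to 60 N. Pads are 16 mm wide; open, the fingers measure 119 mm over their backs; the gripper's body (75 mm by 177 mm) begins 78 mm behind the grasp point.
Start: joints at [-1.246, 0.3, 1.521, -0, 1.321, -0.067], TCP at [0.21, -0.508, 0.205] pointing down, gripper open.
Joint ranges: [-3.03, 3.03], [-0.79, 2.21], [0.23, 2.52], [-1.04, 4.18], [0, 3.07], [-2.55, 2.55]. Speed limits (rad/s): [2.22, 2.22, 2.57, 3.14, 3.14, 3.14].

INTERFACE

Orientations are given as [roll, pitch, yaw] about the fixed x, y, z axes, in that order (R = Rz(yaw) Ry(pitch) Rx(roll)).
In Python, from station import ctrl gives the robot as it stands.
- The arm moves only by the shell command python3 -m inch 'ROWS' [FORCE]. ROWS is JSON, one flat list of numbers, 7 for each row, row after row: the shift along the tool's x, y, z in cm, then the turn, a rotation vector about the tool's x, y, z in rad, then the opening, from 0 (shut) to 1 (fully open). In form: [tx, ty, tz, wx, wy, wz, claw, tx, ty, tz, wx, wy, wz, claw, ...]. A call has 1 to 20 rows; each row shifts and turns the commanded pose from where the row before left it, along the tool's axes as they then stand; what a row does not reach is not made up. A row lasts 1/8 s, in which the tool goes at most 62.5 mm and 10.7 degrees, less where a joint would pass 70% of its speed; a pose out of reach is approached as far as the arm can. A call is refused whole if a number of a shift passes 6.25 or a number of a turn 0.188, either way. A call with a gripper value outside its range is refused whole. The fingers move at their own pace and stop on an object; FORCE is the grip in N (left out, the last holds). Time passes only in rows, so rows that do not move let the fingers close. It gives the time, the measured TCP pose, the force and the opening at its end, in the units of the state.
- ctrl.get_obs(): the state, without advancing time (a new reading comes with each control period).
- ctrl.camera(name): name is "scene" or "top" or "wrist"; returns (picture, depth): 400x640x3 uint8, red, green, blue; 400x640 float32, m along the optical axis (not along the pixel's ray), 0 where there is no reading.
- ctrl.camera_params(name): a dict with "vertical_fov" (degrees; the focal length in pixels is half the picture's height over the tangent of half this angle, whatever the lens; pixels are square), "cx", "cy" (the principal point, pixels), "camera_from_world" (4x4, takes a point from world to camera coordinates); the wrist camera has in their place "mount" (4x4, takes a point from camera to tool coordinates, whose origin is the TCP and whose axes are the tool frame's). Camera axes: x right, y down, z forward; pixel columns grow to the right and rows downward; lengths in m; the calibration is good to about 2 mm. A picture is of the moment at which its call begins: read the wrist's pose just before it. camera_params takes no time and is no camera call.
- ctrl.hand_in(): hands the job in, once; it reports no verdict.
Trained networks look in the newest picture that a camera, given by its name, has taken for a name from the list of things; names that differ only in an ending like _2 or _b are one class to them, and where a whole thing is asked for, a point or a joint stands for the part that bears it (a point fixed in the world has none). Each returns a list of dicts, best first, with "score" (0 to 1); they miss things now and then, are a little off and sometimes report something else, mostly with a low value. They report only what shows in the picture. A call takes as long as a camera call. They do not tell look-alikes from the thing itself.
- ctrl.spot_in(camera, label): "bbox" ([centre column, centre row, width, height] in pixels, round what is visible of it).
- ctrl.place_of(camera, label): "centre" ([column, row] in pixels: a listed point, or the origin of a listed thing).
The state is a dict: "time_s": time; "qpos": joint angles; "joint_vel": joint speeds; "tau": joint torques, N m; "ee_pos": TCP position; "eef_rot": TCP orientation; "force": force on the tool from outside, world axes, zero at the start; "moment": the same for the moment, N m; "grip_width": finger opening in m.
Only numpy, scipy, OpenCV 4.12 (cv2) and the standard library are available. Lean on these libraries where they do the work, as an engineer would, in place of code of your own. Each camera call takes 0.05 s, during which the arm holds its last target. There are 200 camera calls.

## Working session

There is one attempt and no reset: what is moved stays moved. The work goes in short steps, Python scripts to look and compute and a shell command to move; the robot and the scene stay as the last step left them, time stands still between calls to the robot, and variables do not carry over. Pictures are saved under pics/ and viewed, about 12 in all and at most 16, crops included, and the job is handed in when it is done.

```bash
ls; mkdir -p pics
cat > h.py <<'E'
import numpy as np, cv2
from station import ctrl
from scipy.spatial.transform import Rotation as R
def K(n):
    p=ctrl.camera_params(n); f=200/np.tan(np.radians(p["vertical_fov"])/2); return f,p["cx"],p["cy"],p
def T_wc(n,o=None):
    f,cx,cy,p=K(n)
    if n!="wrist": return np.linalg.inv(np.array(p["camera_from_world"]))
    o=o or ctrl.get_obs(); T=np.eye(4); T[:3,:3]=R.from_euler('xyz',o["eef_rot"]).as_matrix(); T[:3,3]=o["ee_pos"]
    return T@np.array(p["mount"])
def cloud(n,d,T):
    f,cx,cy,p=K(n); v,u=np.mgrid[:400,:640]
    P=np.stack([(u-cx)/f*d,(v-cy)/f*d,d],-1); return P@T[:3,:3].T+T[:3,3]
def proj(n,X,T):
    f,cx,cy,p=K(n); c=np.linalg.inv(T)@np.r_[X,1]; return f*c[0]/c[2]+cx,f*c[1]/c[2]+cy
def onplane(n,u,v,z,T):
    f,cx,cy,p=K(n); r=T[:3,:3]@np.array([(u-cx)/f,(v-cy)/f,1]); return T[:3,3]+r*(z-T[2,3])/r[2]
def snap(n,name=None):
    T=T_wc(n); im,d=ctrl.camera(n)
    np.savez(f"/tmp/{n}.npz",im=im,d=d,T=T)
    if name: cv2.imwrite(f"pics/{name}.png",im[:,:,::-1])
    return im,d,T
E
python3 - <<'E'
from h import *
for n in("scene","top"):
    im,d,T=snap(n,n+"0"); print(n,T.round(3).tolist(),K(n)[:3])
    C=cloud(n,d,T)
    for l in["steriliser","lid_hinge","lid_front","dial_grip","clip_front_left_end","clip_front_right_end","clip_side_end","car_key","earbud_case","glasses_case","power_bank","gate_remote"]:
        r=ctrl.place_of(n,l)[:3]
        print(l,[(np.round(q["centre"],0).tolist(),round(q["score"],2),C[int(np.clip(q["centre"][1],0,399)),int(np.clip(q["centre"][0],0,639))].round(3).tolist()) for q in r])
E
```

```text
pics
scene [[-0.685, 0.412, -0.601, 1.155], [0.728, 0.401, -0.555, 0.599], [0.013, -0.818, -0.575, 0.698], [0.0, 0.0, 0.0, 1.0]] (np.float64(373.14247195990873), 320.7127668461956, 204.97508519345328)
steriliser [([315.0, 243.0], 0.97, [0.693, 0.155, 0.146]), ([237.0, 169.0], 0.46, [0.715, -0.091, 0.249])]
lid_hinge [([289.0, 234.0], 0.7, [0.687, 0.058, 0.111])]
lid_front [([266.0, 179.0], 0.58, [0.717, 0.028, 0.271])]
dial_grip []
clip_front_left_end [([290.0, 175.0], 0.91, [0.714, 0.104, 0.311]), ([245.0, 150.0], 0.32, [0.352, -0.571, 0.002])]
clip_front_right_end [([288.0, 235.0], 0.72, [0.689, 0.06, 0.11]), ([240.0, 151.0], 0.56, [0.718, -0.063, 0.308])]
clip_side_end [([333.0, 238.0], 0.64, [0.684, 0.198, 0.177])]
car_key [([276.0, 158.0], 0.73, [0.346, -0.39, 0.026]), ([288.0, 232.0], 0.72, [0.692, 0.06, 0.124])]
earbud_case [([205.0, 224.0], 0.29, [0.747, -0.246, 0.009])]
glasses_case [([467.0, 296.0], 0.86, [0.487, 0.446, 0.031]), ([320.0, 188.0], 0.23, [0.366, -0.14, 0.014])]
power_bank [([391.0, 294.0], 0.81, [0.594, 0.312, 0.02]), ([417.0, 230.0], 0.71, [0.353, 0.231, 0.03
[... 474 characters left out ...]
.272])]
dial_grip [([346.0, 196.0], 0.5, [0.551, -0.14, 0.103])]
clip_front_left_end [([270.0, 133.0], 0.59, [0.712, 0.102, 0.313])]
clip_front_right_end [([319.0, 129.0], 0.48, [0.819, -0.054, -0.008])]
clip_side_end [([241.0, 154.0], 0.66, [0.72, 0.232, 0.003])]
car_key []
earbud_case [([270.0, 134.0], 0.24, [0.708, 0.101, 0.316])]
glasses_case [([177.0, 219.0], 0.9, [0.476, 0.448, 0.03]), ([320.0, 133.0], 0.29, [0.713, -0.05, 0.315])]
power_bank [([200.0, 142.0], 0.8, [0.762, 0.379, 0.026]), ([238.0, 260.0], 0.75, [0.334, 0.232, 0.029]), ([219.0, 190.0], 0.7, [0.583, 0.305, 0.021])]
gate_remote [([390.0, 224.0], 0.53, [0.468, -0.307, 0.016]), ([179.0, 274.0], 0.26, [0.284, 0.439, 0.002])]
```

Run:
```python
import cv2
a=cv2.imread("pics/top0.png")[70:330,120:480]; cv2.imwrite("pics/top0c.png",cv2.resize(a,None,fx=2.2,fy=2.2,interpolation=cv2.INTER_CUBIC))
```

```text
(no output)
```

View pics/scene0.png

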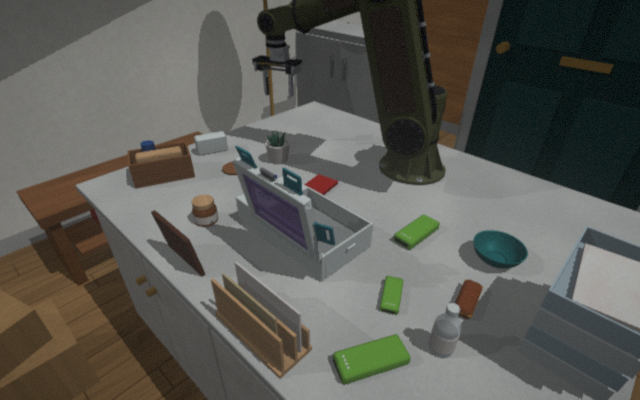

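View pics/top0c.png

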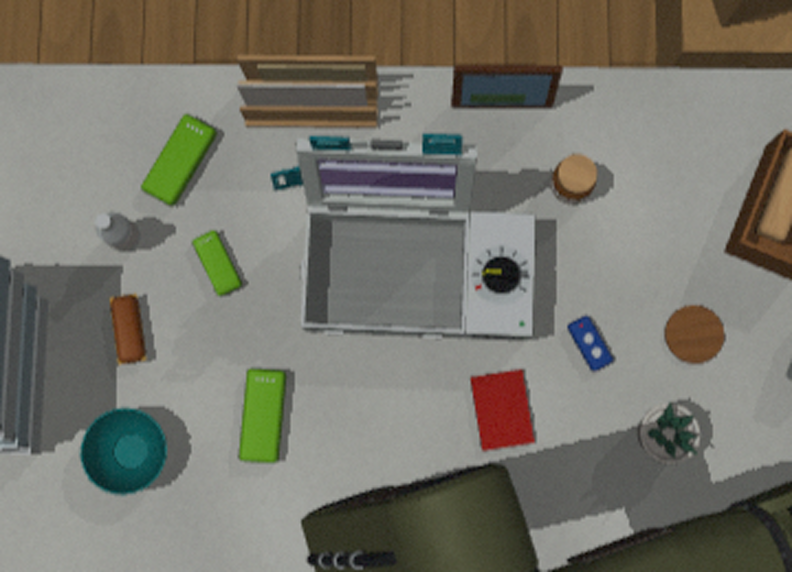

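The scene shows the lid standing open. There are three green banks, the smallest at crop (217,263). The glasses case is at (128,328), the remote at (590,343) and the dial at (500,273). No key or earbud case is visible so far, and the arm hides part of the cabinet.

```bash
cat >> h.py <<'E'
HSV={'power_bank':((45,120,50),(75,255,255)),'gate_remote':((108,120,30),(128,255,255)),'glasses_case':((3,110,40),(17,255,255))}
def blobs(n,im,d,T,key,zmin=.006,zmax=.06,amin=60):
    C=cloud(n,d,T); h=cv2.cvtColor(im,cv2.COLOR_RGB2HSV)
    m=cv2.inRange(h,*HSV[key]); m=cv2.morphologyEx(m,cv2.MORPH_CLOSE,np.ones((5,5),np.uint8))
    k,L,S,_=cv2.connectedComponentsWithStats(m); out=[]
    for i in range(1,k):
        if S[i,4]<amin: continue
        P=C[(L==i)&(d>0)]
        if len(P)<30: continue
        z=np.percentile(P[:,2],80); P=P[(P[:,2]>z-.012)&(P[:,2]<z+.01)]
        if z<zmin or z>zmax or len(P)<20: continue
        (cx,cy),(w,hh),a=cv2.minAreaRect((P[:,:2]*1000).astype(np.float32))
        if w<hh: w,hh,a=hh,w,a+90
        out.append((round(cx/1000,4),round(cy/1000,4),round(z,4),round(w),round(hh),round(np.radians((a+90)%180-90),3)))
    return out
def show(o=None):
    o=o or ctrl.get_obs(); M=R.from_euler('xyz',o["eef_rot"]).as_matrix()
    print("t",round(o["time_s"],2),"pos",np.round(o["ee_pos"],4),"yawx",round(np.arctan2(M[1,0],M[0,0]),3),"z",M[:,2].round(3),"F",np.round(o["force"],1),"w",round(o["grip_width"],4),"q",np.round(o["qpos"],2))
    return np.array(o["ee_pos"]),M
def to(x,y,z,yaw=None):
    """total tool-frame shift (cm) and turn from now to tool-down pose with jaw axis at yaw"""
    p,M=show(); d=np.array([x,y,z])-p
    ux=np.arctan2(M[1,0],M[0,0])
    print("shift now-frame cm",(M.T@d*100).round(2),"dist",np.linalg.norm(d).round(3))
    if yaw is not None:
        t=(yaw-ux+np.pi/2)%np.pi-np.pi/2
        M2=R.from_euler('z',t).as_matrix()@M
        Md=np.stack([[np.cos(ux+t),np.sin(ux+t),0],[np.sin(ux+t),-np.cos(ux+t),0],[0,0,-1]],1)
        print("turn rv",R.from_matrix(M.T@Md).as_rotvec().round(3),"shift after turn",(Md.T@d*100).round(2))
E
python3 - <<'E'
from h import *
show()
for n in("top","scene"):
    z=np.load(f"/tmp/{n}.npz"); 
    for k in HSV: print(n,k,blobs(n,z["im"],z["d"],z["T"],k))
z=np.load("/tmp/top.npz"); C=cloud("top",z["d"],z["T"]); im=z["im"].astype(int)
m=(abs(C[...,2]-.085)<.006)&(C[...,0]<.70)&(C[...,0]>.42)&(abs(C[...,1])<.3)&(im.min(2)>110)
P=C[m]; print(m.sum()); r=cv2.minAreaRect((P[:,:2]*1000).astype(np.float32)); print(r, cv2.boxPoints(r))
# bar of the dial
mm=(C[...,2]>.10)&(C[...,2]<.13)&(abs(C[...,0]-.55)<.05)&(abs(C[...,1]+.147)<.05); Q=C[mm]; print(len(Q),Q.mean(0),cv2.minAreaRect((Q[:,:2]*1000).astype(np.float32)))
E
```

```text
t 1.3 pos [ 0.21   -0.5083  0.2055] yawx -1.179 z [-0. -0. -1.] F [ 0.3 -0.2 -0.4] w 0.094 q [-1.25  0.3   1.52 -0.    1.32 -0.07]
top power_bank [(0.7585, 0.3754, np.float64(0.0308), 146, 63, np.float64(-0.506)), (0.5867, 0.3089, np.float64(0.0224), 103, 42, np.float64(0.483)), (0.3403, 0.2268, np.float64(0.0303), 145, 62, np.float64(-0.075))]
top gate_remote [(0.4582, -0.2986, np.float64(0.0225), 84, 38, np.float64(0.508))]
top glasses_case [(0.4772, 0.4473, np.float64(0.0313), 107, 45, np.float64(0.175)), (0.475, -0.4704, np.float64(0.0118), 92, 90, np.float64(-1.139)), (0.3535, -0.155, np.float64(0.0162), 115, 76, np.float64(0.226))]
scene power_bank [(0.3449, 0.2312, np.float64(0.0297), 141, 56, np.float64(-0.072)), (0.5903, 0.3114, np.float64(0.0214), 100, 40, np.float64(0.474)), (0.7626, 0.3795, np.float64(0.0295), 144, 57, np.float64(-0.496))]
scene gate_remote []
scene glasses_case [(0.5004, -0.4779, np.float64(0.0109), 89, 38, np.float64(1.118)), (0.737, -0.2522, np.float64(0.0524), 62, 31, np.float64(-0.388)), (0.4821, 0.4508, np.float64(0.0311), 102, 41, np.float64(0.2))]
1652
((565.2277221679688, -21.273269653320312), (361.7927551269531, 194.56785583496094), 88.07360076904297) [[ 461.91782 -198.79715]
 [ 656.37573 -205.33768]
 [ 668.5376   156.25061]
 [ 474.0797   162.79114]]
78 [ 0.55482347 -0.14993634  0.11499234] ((546.4520263671875, -149.9286346435547), (32.670528411865234, 47.98500061035156), 1.280934453010559)
```

Run:
```python
from h import *
print(np.array(ctrl.camera_params("wrist")["mount"]).round(3).tolist(),K("wrist")[:3])
to(.458,-.299,.20,-1.063)
```

```text
[[1.0, 0.001, -0.0, -0.0], [-0.001, 0.971, 0.24, -0.07], [0.001, -0.24, 0.971, -0.18], [0.0, 0.0, 0.0, 1.0]] (np.float64(358.3844996424076), 321.88907212942837, 200.31626502836772)
t 1.3 pos [ 0.21   -0.5083  0.2055] yawx -1.179 z [-0. -0. -1.] F [ 0.3 -0.2 -0.4] w 0.094 q [-1.25  0.3   1.52 -0.    1.32 -0.07]
shift now-frame cm [ -9.88 -30.91   0.54] dist 0.325
turn rv [ 0.    -0.    -0.116] shift after turn [ -6.23 -31.85   0.55]
```

```bash
python3 -m inch '[0,0,0,0,0,-0.116,1,-0.62,-3.19,0.05,0,0,0,1,-0.62,-3.19,0.05,0,0,0,1,-0.62,-3.19,0.05,0,0,0,1,-0.62,-3.19,0.05,0,0,0,1,-0.62,-3.19,0.05,0,0,0,1,-0.62,-3.19,0.05,0,0,0,1,-0.62,-3.19,0.05,0,0,0,1,-0.62,-3.19,0.05,0,0,0,1,-0.62,-3.19,0.05,0,0,0,1,-0.62,-3.19,0.05,0,0,0,1,0,0,0,0,0,0,1,0,0,0,0,0,0,1]' 20
python3 - <<'E'
from h import *
show()
im,d,T=snap("wrist","w1")
print(blobs("wrist",im,d,T,"gate_remote"))
im,d,T=snap("top","top1"); print(blobs("top",im,d,T,"gate_remote"))
print([ (l,ctrl.place_of("top",l)[:2]) for l in("car_key","earbud_case")])
im,d,T=snap("scene","scene1"); print([ (l,ctrl.place_of("scene",l)[:2]) for l in("car_key","earbud_case")])
a=cv2.imread("pics/top1.png"); b=cv2.imread("pics/scene1.png"); w=cv2.imread("pics/w1.png")
g=lambda i:np.clip(i.astype(float)**.6*255**.4,0,255).astype(np.uint8)
cv2.imwrite("pics/m1.png",np.vstack([g(a)[100:400],cv2.resize(np.hstack([g(b),g(w)]),(640,200))]))
E
```

```text
time_s: 2.92
ee_pos: [0.4582, -0.2993, 0.2004]
eef_rot: [3.141, 0.0, -1.063]
force: [0.3, 0.7, 0.1]
grip_width: 0.0942
t 2.92 pos [ 0.4582 -0.2993  0.2004] yawx -1.063 z [-0.  0. -1.] F [0.3 0.7 0.1] w 0.0942 q [-0.65  0.3   1.54 -0.    1.31  0.42]
[(0.4592, -0.2989, np.float64(0.021), 85, 39, np.float64(0.513))]
[]
[('car_key', [{'centre': [293.6, 138.8], 'score': 0.29}]), ('earbud_case', [{'centre': [348.7, 257.9], 'score': 0.5}, {'centre': [421.4, 263.4], 'score': 0.33}])]
[('car_key', [{'centre': [493.9, 257.5], 'score': 0.36}]), ('earbud_case', [{'centre': [241.9, 149.3], 'score': 0.45}])]
```

View pics/m1.png

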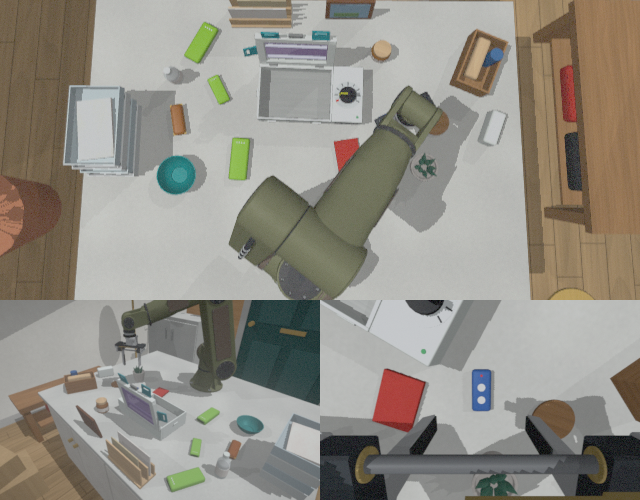

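The top view and both other views show only remote, glasses case and power bank. The remote is centred in the wrist view (482,390 in the mosaic).

```bash
python3 -m inch '[0.02,-0.1,4,0,0,0,1,0,0,4,0,0,0,1,0,0,4,0,0,0,1,0,0,4,0,0,0,0.8,0,0,2,0,0,0,0.7,0,0,1.1,0,0,0,0.7,0,0,0.5,0,0,0,0.7,0,0,0,0,0,0,0,0,0,0,0,0,0,0,0,0,0,0,0,0,0,0,0,0,0,0,0,0,0,0,0,0,0,0,0,0,-1,0,0,0,0,0,0,-3,0,0,0,0,0,0,-4,0,0,0,0,0,0,-4,0,0,0,0]' 30
python3 - <<'E'
from h import *
# remote target in box: box frame
o=np.array([.563,.0313]);a=-.0336
def bx(x,y): return o+np.array([np.cos(a)*x-np.sin(a)*y,np.sin(a)*x+np.cos(a)*y])
for n,p in dict(remote=(-.012,-.075),bank=(-.012,0),glasses=(-.012,.075)).items(): print(n,bx(*p))
to(*bx(-.012,-.075),.17,a+np.pi/2)
E
```

```text
remote [ 0.54848725 -0.04325454]
bank [0.55100677 0.03170312]
glasses [0.5535263  0.10666079]
t 3.27 pos [ 0.4584 -0.2993  0.2005] yawx -1.064 z [ 0. -0. -1.] F [-0.  -0.3 -0.1] w 0.0938 q [-0.65  0.3   1.53  0.    1.31  0.42]
shift now-frame cm [-18.01 -20.32   3.05] dist 0.273
turn rv [-0.    -0.     0.541] shift after turn [-25.9   -8.15   3.05]$: bad value
```

```bash
python3 -m inch '[0.02,-0.1,4,0,0,0,1,
0,0,4,0,0,0,1,
0,0,4,0,0,0,1,
0,0,4,0,0,0,0.8,
0,0,2,0,0,0,0.7,
0,0,1.1,0,0,0,0.7,
0,0,0.5,0,0,0,0.7,
0,0,0,0,0,0,0,
0,0,0,0,0,0,0,
0,0,0,0,0,0,0,
0,0,0,0,0,0,0,
0,0,0,0,0,0,0,
0,0,-1,0,0,0,0,
0,0,-3,0,0,0,0,
0,0,-4,0,0,0,0,
0,0,-4,0,0,0,0,
0,0,-4,0,0,0,0,
0,0,0,0,0,0,0]' 30
python3 - <<'E'
from h import *
to(.5485,-.0433,.17,-.0336+np.pi/2)
E
```

```text
time_s: 5.52
ee_pos: [0.4605, -0.2994, 0.1678]
eef_rot: [-3.139, -0.005, -1.063]
force: [0.2, -1.7, -0.9]
grip_width: 0.0396
t 5.53 pos [ 0.4605 -0.2994  0.1678] yawx -1.063 z [ 0.004 -0.003 -1.   ] F [ 0.2 -1.7 -0.9] w 0.0396 q [-0.64  0.33  1.57  0.    1.23  0.42]
shift now-frame cm [-18.1  -20.14  -0.26] dist 0.271
turn rv [-0.004 -0.004  0.541] shift after turn [-25.89  -7.94  -0.22]
```

```bash
python3 -m inch '[0,0,0,0,0,0.18,0,
0,0,0,0,0,0.18,0,
0,0,0,0,0,0.181,0,
-3.24,-1,0,0,0,0,0,
-3.24,-1,0,0,0,0,0,
-3.24,-1,0,0,0,0,0,
-3.24,-1,0,0,0,0,0,
-3.24,-1,0,0,0,0,0,
-3.24,-1,0,0,0,0,0,
-3.24,-1,0,0,0,0,0,
-3.24,-1,0,0,0,0,0,
0,0,0,0,0,0,0,
0,0,0,0,0,0,0]'
python3 - <<'E'
from h import *
to(.5485,-.0433,.17,-.0336+np.pi/2)
im,d,T=snap("wrist","w2")
C=cloud("wrist",d,T)
# rim left/right walls visible? project expected box corners to check
o=np.array([.563,.0313]);a=-.0336
for n,(x,y,z) in dict(rimFLo=(.1015-.014,.1225,.085),rimFR=(.0875,-.1225,.085),rimNL=(-.0875,.1225,.085),rimNR=(-.0875,-.1225,.085)).items():
    X=np.r_[o+[np.cos(a)*x-np.sin(a)*y,np.sin(a)*x+np.cos(a)*y],z]; u,v=proj("wrist",X,T); print(n,round(u),round(v)); cv2.circle(im,(int(u),int(v)),4,(255,0,0),1)
cv2.imwrite("pics/w2m.png",im[:,:,::-1])
E
```

```text
time_s: 7.15
ee_pos: [0.5477, -0.0427, 0.1638]
eef_rot: [3.14, -0.0, -1.604]
force: [0.2, -0.7, -0.4]
grip_width: 0.0398
t 7.15 pos [ 0.5477 -0.0427  0.1638] yawx -1.604 z [-0.001  0.    -1.   ] F [ 0.2 -0.7 -0.4] w 0.0398 q [-0.14  0.34  1.57 -0.    1.23  1.46]
shift now-frame cm [ 0.06 -0.08 -0.62] dist 0.006
turn rv [ 0.001 -0.     0.   ] shift after turn [ 0.06 -0.08 -0.62]
rimFLo 34 65
rimFR 394 66
rimNL 76 298
rimNR 383 299
```

View pics/w2m.png

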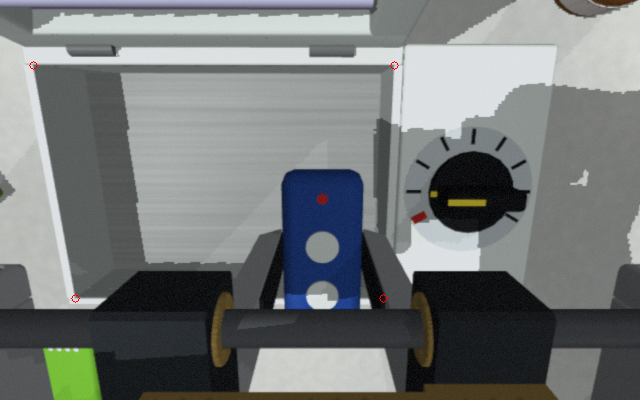

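```bash
python3 -m inch '[0.06,0,4,0,0,0,0,
0,0,4,0,0,0,0,
0,0,3,0,0,0,0,
0,0,1.3,0,0,0,0,
0,0,0.4,0,0,0,0,
0,0,0,0,0,0,0,
0,0,0.1,0,0,0,0.55,
0,0,0,0,0,0,0.55,
0,0,0,0,0,0,0.55,
0,0,-2,0,0,0,0.55,
0,0,-4,0,0,0,0.55,
0,0,-4,0,0,0,0.55,
0,0,-4,0,0,0,0.55,
0,0,-3,0,0,0,0.9,
0,0,0,0,0,0,0.9,
0,0,0,0,0,0,0.9]'
python3 - <<'E'
from h import *
im,d,T=snap("wrist","w3")
print("remote",blobs("wrist",im,d,T,"gate_remote"))
im,d,T=snap("top","t3")
for k in HSV: print(k,blobs("top",im,d,T,k))
to(.588,.310,.2,.48+np.pi/2)
E
```

```text
time_s: 9.2
ee_pos: [0.5478, -0.0429, 0.2055]
eef_rot: [3.14, 0.0, -1.604]
force: [1.0, -0.9, -1.4]
grip_width: 0.0783
remote [(0.5478, -0.0423, np.float64(0.051), 86, 39, np.float64(-0.034))]
power_bank [(0.7584, 0.3753, np.float64(0.0304), 146, 65, np.float64(-0.474)), (0.5869, 0.3092, np.float64(0.0226), 105, 43, np.float64(0.465)), (0.3402, 0.2271, np.float64(0.0301), 145, 62, np.float64(-0.066))]
gate_remote []
glasses_case [(0.4761, 0.4472, np.float64(0.0313), 108, 44, np.float64(0.164)), (0.4748, -0.4702, np.float64(0.0122), 90, 90, np.float64(-1.246))]
t 9.3 pos [ 0.5477 -0.0428  0.2052] yawx -1.604 z [-0.002  0.    -1.   ] F [-0.   0.3  0.6] w 0.0836 q [-0.14  0.3   1.52  0.    1.32  1.46]
shift now-frame cm [-35.4   -2.86   0.52] dist 0.355
turn rv [ 0.002  0.001 -0.513] shift after turn [-29.43 -19.87   0.52]
```

```bash
python3 -m inch '[-3.54,-0.29,0,0,0,0,0.9,
-3.54,-0.29,0,0,0,0,0.9,
-3.54,-0.29,0,0,0,0,0.9,
-3.54,-0.29,0,0,0,0,0.9,
-3.54,-0.29,0,0,0,0,0.9,
-3.54,-0.29,0,0,0,0,0.9,
-3.54,-0.29,0,0,0,0,0.9,
-3.54,-0.29,0,0,0,0,0.9,
-3.54,-0.29,0,0,0,0,0.9,
-3.54,-0.29,0.4,0,0,0,0.9,
0,0,0,0,0,-0.17,0.9,
0,0,0,0,0,-0.17,0.9,
0,0,0,0,0,-0.173,0.9,
0,0,0,0,0,0,0.9,
0,0,0,0,0,0,0.9]'
python3 - <<'E'
from h import *
im,d,T=snap("wrist","w4")
b=blobs("wrist",im,d,T,"power_bank"); print(b)
b=min(b,key=lambda q:np.hypot(q[0]-.588,q[1]-.31)); to(b[0],b[1],.0045,b[5]+np.pi/2)
E
```

```text
time_s: 11.18
ee_pos: [0.5888, 0.3098, 0.2019]
eef_rot: [3.141, 0.0, -1.095]
force: [-1.1, -0.2, 1.0]
grip_width: 0.0845
[(0.7156, 0.3766, np.float64(0.0291), 110, 50, np.float64(-1.076)), (0.5876, 0.3101, np.float64(0.0211), 103, 43, np.float64(0.463)), (0.3623, 0.2273, np.float64(0.0294), 102, 61, np.float64(-0.073))]
t 11.22 pos [0.5888 0.3099 0.202 ] yawx -1.094 z [-0.001 -0.    -1.   ] F [-0.2 -0.5 -0.3] w 0.0849 q [0.43 0.57 1.15 0.   1.42 1.52]
shift now-frame cm [-0.08  0.09 19.75] dist 0.198
turn rv [0.001 0.    0.013] shift after turn [-0.08  0.1  19.75]
```

```bash
python3 -m inch '[-0.08,0.1,4,0,0,0.013,0.8,
0,0,4,0,0,0,0.8,
0,0,4,0,0,0,0.75,
0,0,4,0,0,0,0.75,
0,0,2,0,0,0,0.75,
0,0,1.2,0,0,0,0.75,
0,0,0.5,0,0,0,0.75,
0,0,0,0,0,0,0,
0,0,0,0,0,0,0,
0,0,0,0,0,0,0,
0,0,0,0,0,0,0,
0,0,0,0,0,0,0,
0,0,-1,0,0,0,0,
0,0,-3,0,0,0,0,
0,0,-4,0,0,0,0,
0,0,-4,0,0,0,0,
0,0,-4,0,0,0,0,
0,0,0,0,0,0,0]' 35
python3 - <<'E'
from h import *
to(.551,.0325,.17,-.0336+np.pi/2)
E
```

```text
time_s: 13.48
ee_pos: [0.5886, 0.3106, 0.1691]
eef_rot: [-3.136, -0.0, -1.104]
force: [0.5, -0.6, -2.5]
grip_width: 0.0434
t 13.47 pos [0.5886 0.3106 0.1691] yawx -1.104 z [ 0.005  0.002 -1.   ] F [ 0.5 -0.6 -2.5] w 0.0434 q [0.43 0.59 1.2  0.   1.35 1.53]
shift now-frame cm [23.15 15.87 -0.18] dist 0.281
turn rv [-0.006  0.001  0.5  ] shift after turn [27.93  2.82 -0.09]
```

```bash
python3 -m inch '[0,0,0,0,0,0.166,0,
0,0,0,0,0,0.167,0,
0,0,0,0,0,0.167,0,
2,2.8,0,0,0,0,0,
3.24,0,0,0,0,0,0,
3.24,0,0,0,0,0,0,
3.24,0,0,0,0,0,0,
3.24,0,0,0,0,0,0,
3.24,0,0,0,0,0,0,
3.24,0,0,0,0,0,0,
3.24,0,0,0,0,0,0,
3.24,0,0,0,0,0,0,
0,0,0,0,0,0,0,
0,0,0,0,0,0,0]'
python3 - <<'E'
from h import *
to(.551,.0325,.036,-.0336+np.pi/2)
im,d,T=snap("wrist","w5"); print(blobs("wrist",im,d,T,"gate_remote"),blobs("wrist",im,d,T,"power_bank",zmax=.25))
E
```

```text
time_s: 15.22
ee_pos: [0.55, 0.0325, 0.1647]
eef_rot: [3.14, 0.0, -1.604]
force: [0.6, 0.3, -2.0]
grip_width: 0.0433
t 15.22 pos [0.55   0.0325 0.1647] yawx -1.604 z [-0.001  0.    -1.   ] F [ 0.6  0.3 -2. ] w 0.0433 q [-0.01  0.34  1.57  0.    1.24  1.6 ]
shift now-frame cm [-0.   -0.11 12.87] dist 0.129
turn rv [0.001 0.    0.   ] shift after turn [-0.   -0.1  12.87]
[(0.5482, -0.0419, np.float64(0.0509), 85, 41, np.float64(-0.034))] [(0.5609, 0.0326, np.float64(0.1795), 80, 45, np.float64(-0.04))]
```

```bash
python3 -m inch '[0,-0.1,4,0,0,0,0,
0,0,4,0,0,0,0,
0,0,3,0,0,0,0,
0,0,1.4,0,0,0,0,
0,0,0.4,0,0,0,0,
0,0,0,0,0,0,0,
0,0,0.1,0,0,0,0.56,
0,0,0,0,0,0,0.56,
0,0,0,0,0,0,0.56,
0,0,-2,0,0,0,0.56,
0,0,-4,0,0,0,0.56,
0,0,-4,0,0,0,0.56,
0,0,-4,0,0,0,0.56,
0,0,-3,0,0,0,0.9,
0,0,0,0,0,0,0.9,
0,0,0,0,0,0,0.9]'
python3 - <<'E'
from h import *
im,d,T=snap("wrist","w6")
for k in HSV: print(k,blobs("wrist",im,d,T,k))
im,d,T=snap("top","t6")
print(blobs("top",im,d,T,"glasses_case"))
to(.478,.4485,.2,.17+np.pi/2)
E
```

```text
time_s: 17.27
ee_pos: [0.551, 0.032, 0.2055]
eef_rot: [3.14, 0.0, -1.604]
force: [-0.2, -0.1, -0.5]
grip_width: 0.0792
power_bank [(0.5513, 0.033, np.float64(0.0511), 103, 43, np.float64(-0.027)), (0.3046, 0.2049, np.float64(0.028), 38, 12, np.float64(-0.063))]
gate_remote [(0.5477, -0.0417, np.float64(0.0509), 86, 40, np.float64(-0.034))]
glasses_case [(0.7029, -0.2473, np.float64(0.0086), 31, 5, np.float64(0.701)), (0.702, -0.247, np.float64(0.0419), 14, 3, np.float64(0.722))]
[(0.4763, 0.4481, np.float64(0.032), 108, 44, np.float64(0.201)), (0.4746, -0.4704, np.float64(0.0119), 91, 90, np.float64(-0.781)), (0.3456, -0.1575, np.float64(0.0166), 101, 83, np.float64(0.17))]
t 17.38 pos [0.5509 0.032  0.2052] yawx -1.604 z [-0.002  0.    -1.   ] F [ 0.2 -0.1  0.2] w 0.0842 q [-0.01  0.31  1.51  0.    1.32  1.6 ]
shift now-frame cm [-41.38   8.67   0.54] dist 0.423
turn rv [ 0.002  0.    -0.203] shift after turn [-42.28   0.14   0.52]
```

```bash
python3 -m inch '[-3.76,0.79,0,0,0,0,0.9,
-3.76,0.79,0,0,0,0,0.9,
-3.76,0.79,0,0,0,0,0.9,
-3.76,0.79,0,0,0,0,0.9,
-3.76,0.79,0,0,0,0,0.9,
-3.76,0.79,0,0,0,0,0.9,
-3.76,0.79,0,0,0,0,0.9,
-3.76,0.79,0,0,0,0,0.9,
-3.76,0.79,0,0,0,0,0.9,
-3.76,0.79,0,0,0,0,0.9,
-3.76,0.79,0,0,0,0,0.9,
0,0,0.4,0,0,-0.1,0.9,
0,0,0,0,0,-0.1,0.9,
0,0,0,0,0,0,0.9,
0,0,0,0,0,0,0.9]'
python3 - <<'E'
from h import *
im,d,T=snap("wrist","w7")
b=blobs("wrist",im,d,T,"glasses_case"); print(b)
b=min(b,key=lambda q:np.hypot(q[0]-.478,q[1]-.448)); to(b[0],b[1],.008,b[5]+np.pi/2)
print([(l,ctrl.place_of("wrist",l)[:2]) for l in("car_key","earbud_case","glasses_case")])
E
```

```text
time_s: 19.25
ee_pos: [0.4782, 0.4481, 0.202]
eef_rot: [3.141, -0.0, -1.406]
force: [1.3, 0.3, -0.3]
grip_width: 0.0847
[(0.4769, 0.4497, np.float64(0.0308), 109, 44, np.float64(0.18))]
t 19.3 pos [0.4782 0.4482 0.2022] yawx -1.406 z [-0. -0. -1.] F [-0.9 -1.3  0.4] w 0.0846 q [0.7  0.54 1.19 0.   1.41 2.1 ]
shift now-frame cm [-0.18  0.1  19.42] dist 0.194
turn rv [ 0.    -0.    -0.015] shift after turn [-0.17  0.1  19.42]
[('car_key', []), ('earbud_case', [{'centre': [305.9, 337.1], 'score': 0.3}]), ('glasses_case', [{'centre': [322.0, 181.2], 'score': 0.84}, {'centre': [328.1, 23.5], 'score': 0.16}])]
```

View pics/w7.png

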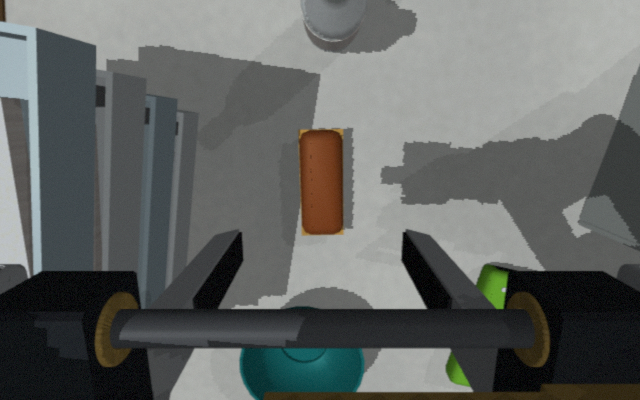

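The glasses case is centred at (322,181), and there is a tall grey rack to its left. I'll check body clearance to it first.

Run:
```python
from h import *
for n in("top","wrist","scene"):
    z=np.load(f"/tmp/{n}.npz"); C=cloud(n,z["d"],z["T"])
    m=(z["d"]>0)&(C[...,2]>.06)&(C[...,2]<.29)&(C[...,0]>.38)&(C[...,0]<.6)&(C[...,1]>.5)&(C[...,1]<.8)
    if n=="scene": z0=np.load("/tmp/scene.npz")
    if m.sum(): print(n,m.sum(),np.percentile(C[m][:,1],[0,2,10,50]).round(3), C[m][:,2].max())
```

```text
top 3829 [0.581 0.584 0.586 0.652] 0.22550452935403542
wrist 37860 [0.5   0.504 0.586 0.586] 0.2815978738263505
scene 10662 [0.585 0.588 0.602 0.662] 0.21870818600897768
```

```bash
python3 -m inch '[-0.17,0.1,4,0,0,-0.015,0.85,
0,0,4,0,0,0,0.8,
0,0,4,0,0,0,0.75,
0,0,4,0,0,0,0.75,
0,0,2,0,0,0,0.75,
0,0,1,0,0,0,0.75,
0,0,0.4,0,0,0,0.75,
0,0,0,0,0,0,0,
0,0,0,0,0,0,0,
0,0,0,0,0,0,0,
0,0,0,0,0,0,0,
0,0,0,0,0,0,0,
0,0,-1,0,0,0,0,
0,0,-3,0,0,0,0,
0,0,-4,0,0,0,0,
0,0,-4,0,0,0,0,
0,0,-4,0,0,0,0,
0,0,0,0,0,0,0]' 30
python3 - <<'E'
from h import *
to(.5535,.1065,.17,-.0336+np.pi/2)
E
```

```text
time_s: 21.7
ee_pos: [0.4778, 0.4506, 0.1724]
eef_rot: [-3.136, 0.003, -1.389]
force: [1.1, -0.3, -0.9]
grip_width: 0.0438
t 21.7 pos [0.4778 0.4506 0.1724] yawx -1.389 z [ 0.004  0.004 -1.   ] F [ 1.1 -0.3 -0.9] w 0.0438 q [0.7  0.56 1.23 0.   1.35 2.09]
shift now-frame cm [35.21 -1.22  0.14] dist 0.352
turn rv [-0.005  0.004  0.215] shift after turn [34.14 -8.72  0.24]
```

```bash
python3 -m inch '[0,0,0,0,0,0.107,0,
0,0,0,0,0,0.108,0,
3.41,-0.87,0,0,0,0,0,
3.41,-0.87,0,0,0,0,0,
3.41,-0.87,0,0,0,0,0,
3.41,-0.87,0,0,0,0,0,
3.41,-0.87,0,0,0,0,0,
3.41,-0.87,0,0,0,0,0,
3.41,-0.87,0,0,0,0,0,
3.41,-0.87,0,0,0,0,0,
3.41,-0.87,0,0,0,0,0,
3.41,-0.87,0,0,0,0,0,
0,0,0,0,0,0,0,
0,0,0,0,0,0,0]'
python3 - <<'E'
from h import *
to(.5535,.1065,.039,-.0336+np.pi/2)
im,d,T=snap("wrist","w8"); print(blobs("wrist",im,d,T,"gate_remote"),blobs("wrist",im,d,T,"power_bank"),blobs("wrist",im,d,T,"glasses_case",zmax=.25))
E
```

```text
time_s: 23.45
ee_pos: [0.5522, 0.1065, 0.1678]
eef_rot: [3.141, 0.0, -1.604]
force: [-0.4, 0.2, -0.1]
grip_width: 0.0437
t 23.45 pos [0.5522 0.1065 0.1678] yawx -1.604 z [-0.001  0.    -1.   ] F [-0.4  0.2 -0.1] w 0.0437 q [0.13 0.36 1.53 0.   1.25 1.73]
shift now-frame cm [-0.   -0.14 12.88] dist 0.129
turn rv [0.001 0.    0.   ] shift after turn [-0.   -0.13 12.88]
[(0.548, -0.0409, np.float64(0.0508), 86, 40, np.float64(-0.039))] [(0.7022, 0.3733, np.float64(0.0177), 48, 4, np.float64(-0.497)), (0.5514, 0.0334, np.float64(0.051), 103, 45, np.float64(-0.027))] [(0.5645, 0.1071, np.float64(0.1895), 84, 44, np.float64(-0.032)), (0.4145, -0.1755, np.float64(0.0103), 26, 3, np.float64(-1.454)), (0.5026, 0.1092, np.float64(0.1888), 35, 6, np.float64(1.539))]
```

```bash
python3 -m inch '[0,-0.13,4,0,0,0,0,
0,0,4,0,0,0,0,
0,0,3,0,0,0,0,
0,0,1.4,0,0,0,0,
0,0,0.4,0,0,0,0,
0,0,0,0,0,0,0,
0,0,0.15,0,0,0,0.56,
0,0,0,0,0,0,0.56,
0,0,0,0,0,0,0.56,
0,0,-2,0,0,0,0.56,
0,0,-4,0,0,0,0.56,
0,0,-4,0,0,0,0.56,
0,0,-4,0,0,0,0.56,
0,0,-3,0,0,0,0.56,
0,0,-3,0,0,0,0.3,
0,0,0,0,0,0,0.1]'
python3 - <<'E'
from h import *
im,d,T=snap("wrist","w9"); show()
for k in HSV: print(k,blobs("wrist",im,d,T,k))
im,d,T=snap("top","t9"); s,sd,sT=snap("scene","s9")
C=cloud("top",d,T)
for l in["lid_front","lid_hinge","clip_front_left_end","clip_front_right_end","clip_side_end","car_key","earbud_case"]:
  for n in("top","scene"):
    print(l,n,[(np.round(q["centre"],0).tolist(),round(q["score"],2)) for q in ctrl.place_of(n,l)[:2]])
# lid cloud in box frame from scene and top
o=np.array([.563,.0313]);a=-.0336
for n,(dd,TT) in dict(top=(d,T),scene=(sd,sT)).items():
    C=cloud(n,dd,TT); x=(C[...,0]-o[0])*np.cos(a)+(C[...,1]-o[1])*np.sin(a); y=-(C[...,0]-o[0])*np.sin(a)+(C[...,1]-o[1])*np.cos(a); z=C[...,2]
    for z0 in(.12,.15,.18,.21,.24,.27,.30,.32):
        m=(dd>0)&(abs(z-z0)<.006)&(x>.06)&(x<.2)&(abs(y)<.12)
        if m.sum()>5: print(n,z0,m.sum(),np.percentile(x[m],[5,50,95]).round(3))
g=np.vstack([cv2.resize(im[100:250,200:400],(640,480)),]); 
q=np.hstack([cv2.resize(s[130:280,200:400],(480,360)),]); 
cv2.imwrite("pics/m9.png",np.hstack([cv2.resize(im[110:230,220:380],(400,300)),cv2.resize(s[130:280,200:400],(400,300))])[:,:,::-1])
E
```

```text
time_s: 25.5
ee_pos: [0.5546, 0.1061, 0.2412]
eef_rot: [-3.138, 0.001, -1.604]
force: [-0.7, 0.3, -0.4]
grip_width: 0.0358
t 25.55 pos [0.554  0.1061 0.2394] yawx -1.604 z [ 0.001  0.    -1.   ] F [ 0.3 -0.4 -0.9] w 0.0322 q [0.12 0.31 1.43 0.   1.4  1.73]
power_bank [(0.7254, 0.3938, np.float64(0.0291), 72, 62, np.float64(-0.487)), (0.5511, 0.0336, np.float64(0.0511), 103, 44, np.float64(-0.026))]
gate_remote [(0.548, -0.0406, np.float64(0.0509), 86, 39, np.float64(-0.032))]
glasses_case [(0.3961, -0.1727, np.float64(0.0151), 37, 37, np.float64(0.187)), (0.4042, -0.1423, np.float64(0.0149), 24, 24, np.float64(1.207)), (0.3076, -0.1838, np.float64(0.0154), 30, 21, np.float64(-1.552))]
lid_front top [([298.0, 138.0], 0.71)]
lid_front scene [([266.0, 176.0], 0.7)]
lid_hinge top [([298.0, 166.0], 0.62)]
lid_hinge scene [([292.0, 232.0], 0.74)]
clip_front_left_end top [([273.0, 134.0], 0.56), ([322.0, 130.0], 0.26)]
clip_front_left_end scene [([291.0, 169.0], 0.67)]
clip_front_right_end top [([320.0, 132.0], 0.5)]
clip_front_right_end scene [([244.0, 150.0], 0.66), ([443.0, 349.0], 0.18)]
clip_side_end top [([316.0, 198.0], 0.7), ([242.0, 154.0], 0.59)]
clip_side_end scene [([333.0, 237.0], 0.64), ([268.0, 183.0], 0.55)]
car_key top []
car_key scene []
earbud_case top [([296.0, 167.0], 0.39)]
earbud_case scene []
top 0.12 14 [0.103 0.108 0.124]
top 0.15 133 [0.111 0.126 0.129]
top 0.18 99 [0.117 0.132 0.134]
top 0.21 125 [0.123 0.131 0.141]
top 0.24 23 [0.128 0.131 0.134]
top 0.27 307 [0.134 0.14  0.155]
top 0.3 40 [0.14  0.146 0.15 ]
top 0.32 45 [0.139 0.143 0.152]
scene 0.12 170 [0.126 0.127 0.13 ]
scene 0.15 177 [0.131 0.133 0.136]
scene 0.18 196 [0.137 0.139 0.142]
scene 0.21 209 [0.144 0.145 0.148]
scene 0.24 164 [0.15  0.151 0.154]
scene 0.27 586 [0.142 0.153 0.159]
scene 0.3 125 [0.143 0.147 0.155]
scene 0.32 61 [0.144 0.148 0.157]
```

View pics/m9.png

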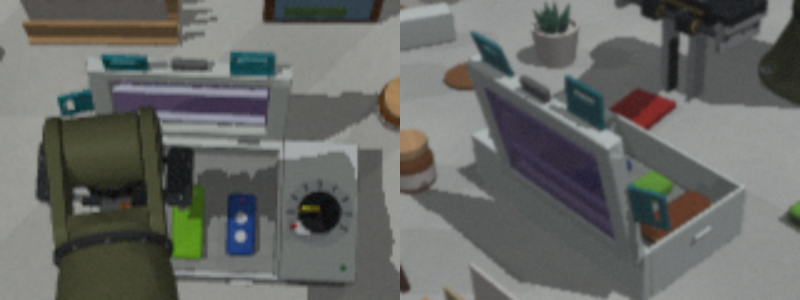

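Both views show the three things lying in the box, and nothing else pocket-like is out. The lid is at about 1.77 rad. Next I go over the lid with closed fingers and push it from behind.

```bash
python3 -m inch '[0,0,-4,0,0,0,0,
0,0,-4,0,0,0,0,
0,0,-3.5,0,0,0,0,
2.6,-3.2,0,0,0,0,0,
2.6,-3.2,0,0,0,0,0,
2.6,-3.2,0,0,0,0,0,
0,-3,0,0,0,0,0,
0,-3,0,0,0,0,0,
0,-3,0,0,0,0,0,
0,0,0,0,0,0,0,
0,0,0,0,0,0,0]'
python3 - <<'E'
from h import *
to(.738,.0255,.25,-.0336+np.pi/2)
im,d,T=snap("top"); o=np.array([.563,.0313])
print("glasses",blobs("top",im,d,T,"glasses_case",zmax=.08))
E
```

```text
time_s: 27.72
ee_pos: [0.7368, 0.022, 0.354]
eef_rot: [3.141, 0.0, -1.604]
force: [-0.4, -0.6, 0.4]
grip_width: 0.0005
t 27.73 pos [0.7368 0.022  0.354 ] yawx -1.604 z [-0.  0. -1.] F [-0.4 -0.6  0.4] w 0.0005 q [-0.02  0.78  0.47  0.    1.89  1.58]
shift now-frame cm [-0.35 -0.11 10.4 ] dist 0.104
turn rv [0. 0. 0.] shift after turn [-0.35 -0.11 10.4 ]
glasses [(0.829, 0.2014, np.float64(0.0664), 129, 9, np.float64(1.564)), (0.7231, -0.2725, np.float64(0.0767), 62, 58, np.float64(0.108)), (0.4747, -0.4703, np.float64(0.0122), 91, 90, np.float64(0.858)), (0.3498, -0.1562, np.float64(0.0163), 116, 83, np.float64(0.174))]
```

```bash
python3 -m inch '[-0.3,-0.6,0,0,0,0,0,
0,0,4,0,0,0,0,
0,0,4,0,0,0,0,
0,0,2.4,0,0,0,0,
0,0,0,0,0,0,0,
0,1.5,0,0,0,0,0,
0,1.5,0,0,0,0,0,
0,1.5,0,0,0,0,0,
0,1.2,0,0,0,0,0,
0,1.5,0,0,0,0,0,
0,1.5,0,0,0,0,0,
0,1.5,0,0,0,0,0,
0,0,0,0,0,0,0]'
python3 - <<'E'
from h import *
show()
im,d,T=snap("scene","s10"); o=np.array([.563,.0313]);a=-.0336
C=cloud("scene",d,T); x=(C[...,0]-o[0])*np.cos(a)+(C[...,1]-o[1])*np.sin(a); y=-(C[...,0]-o[0])*np.sin(a)+(C[...,1]-o[1])*np.cos(a); z=C[...,2]
for z0 in(.13,.16,.19,.22,.24):
    m=(d>0)&(abs(z-z0)<.005)&(x>-.1)&(x<.2)&(y<.12)&(y>.04)
    if m.sum()>5: print(z0,m.sum(),np.percentile(x[m],[5,50,95]).round(3))
E
```

```text
time_s: 29.4
ee_pos: [0.6411, 0.0282, 0.2527]
eef_rot: [-3.138, 0.0, -1.604]
force: [0.3, 0.1, 0.5]
grip_width: 0.0007
t 29.4 pos [0.6411 0.0282 0.2527] yawx -1.604 z [ 0.003 -0.    -1.   ] F [0.3 0.1 0.5] w 0.0007 q [-0.01  0.48  1.16  0.    1.49  1.59]
0.13 98 [0.104 0.107 0.11 ]
0.16 105 [0.095 0.097 0.101]
0.19 108 [0.085 0.088 0.092]
0.22 105 [0.076 0.078 0.081]
0.24 120 [0.069 0.072 0.075]
```

```bash
python3 -m inch '[0,1.6,0.4,0,0,0,0,
0,1.6,0.5,0,0,0,0,
0,1.6,0.5,0,0,0,0,
0,1.4,0.9,0,0,0,0,
0,1.4,0.9,0,0,0,0,
0,1.4,0.9,0,0,0,0,
0,1.05,1.28,0,0,0,0,
0,1.05,1.28,0,0,0,0,
0,1.05,1.29,0,0,0,0,
0,0.5,1,0,0,0,0,
0,0.5,1,0,0,0,0,
0,0.45,1,0,0,0,0,
0,0.25,1,0,0,0,0,
0,0.25,1,0,0,0,0,
0,0.2,0.9,0,0,0,0,
0,0,0.5,0,0,0,0,
0,0,0.2,0,0,0,0,
0,0,0,0,0,0,0]'
python3 - <<'E'
from h import *
show()
im,d,T=snap("scene","s11"); o=np.array([.563,.0313]);a=-.0336
C=cloud("scene",d,T); x=(C[...,0]-o[0])*np.cos(a)+(C[...,1]-o[1])*np.sin(a); y=-(C[...,0]-o[0])*np.sin(a)+(C[...,1]-o[1])*np.cos(a); z=C[...,2]
for x0 in(-.08,-.04,0,.04,.08):
    m=(d>0)&(abs(x-x0)<.008)&(abs(y)<.12)&(z<.2)
    if m.sum()>5: print(x0,m.sum(),np.percentile(z[m],[10,50,90]).round(4))
E
```

```text
time_s: 31.7
ee_pos: [0.4983, 0.0329, 0.1073]
eef_rot: [-3.141, -0.0, -1.604]
force: [-22.3, -0.5, 42.4]
grip_width: 0.0004
t 31.7 pos [0.4983 0.0329 0.1073] yawx -1.604 z [ 0. -0. -1.] F [-22.3  -0.5  42.4] w 0.0004 q [-0.01  0.3   1.77 -0.    1.07  1.6 ]
-0.08 223 [0.1071 0.1084 0.1099]
-0.04 297 [0.1046 0.1062 0.1085]
0 305 [0.1049 0.1063 0.1082]
0.04 331 [0.1048 0.1061 0.1082]
0.08 321 [0.1059 0.1082 0.1096]
```

Lid is shut (top at z≈0.107). I lift off now, as it is pressing 42 N, and go to the front-left flap.

```bash
cat >> h.py <<'E'
O=np.array([.563,.0313]);A=-.0336
def bx(x,y): return O+np.array([np.cos(A)*x-np.sin(A)*y,np.sin(A)*x+np.cos(A)*y])
def inbox():
    o=ctrl.get_obs(); p=np.array(o["ee_pos"]); d=p[:2]-O
    print("t",round(o["time_s"],2),"box",round(d[0]*np.cos(A)+d[1]*np.sin(A),4),round(-d[0]*np.sin(A)+d[1]*np.cos(A),4),round(p[2],4),"F",np.round(o["force"],1))
E
python3 -m inch '[0,0,-2,0,0,0,0,0,0,-3,0,0,0,0,0,0,0,0,0,0,0]'
python3 - <<'E'
from h import *
inbox()
for n in("top","scene"):
    im,d,T=snap(n,"c"+n); C=cloud(n,d,T)
    h=cv2.cvtColor(im,cv2.COLOR_RGB2HSV); m=cv2.inRange(h,(82,90,30),(98,255,255))>0
    x=(C[...,0]-O[0])*np.cos(A)+(C[...,1]-O[1])*np.sin(A); y=-(C[...,0]-O[0])*np.sin(A)+(C[...,1]-O[1])*np.cos(A); z=C[...,2]
    for l,y0,x0 in(("L",.078,-.117),("R",-.078,-.117),("S",.152,0)):
        k=m&(abs(x-x0)<.05)&(abs(y-y0)<.05)&(d>0)
        if k.sum()>5: print(n,l,k.sum(),"x",np.percentile(x[k],[3,97]).round(3),"y",np.percentile(y[k],[3,97]).round(3),"z",np.percentile(z[k],[3,50,97]).round(3))
a=cv2.imread("pics/cscene.png"); b=cv2.imread("pics/ctop.png")
cv2.imwrite("pics/m10.png",np.hstack([cv2.resize(b[120:240,220:380],(400,300)),cv2.resize(a[150:300,200:400],(400,300))]))
E
```

```text
time_s: 32.12
ee_pos: [0.4994, 0.0329, 0.1561]
eef_rot: [-3.138, 0.0, -1.604]
force: [-0.6, 0.2, -0.5]
grip_width: 0.0006
t 32.12 box -0.0636 -0.0006 0.1561 F [-0.6  0.2 -0.5]
top L 51 x [-0.132 -0.095] y [0.09  0.104] z [0.085 0.091 0.098]
top R 134 x [-0.133 -0.095] y [-0.104 -0.06 ] z [0.088 0.095 0.105]
top S 145 x [-0.024  0.025] y [0.132 0.17 ] z [0.076 0.088 0.095]
scene L 64 x [-0.129 -0.111] y [0.057 0.105] z [0.084 0.09  0.093]
scene R 55 x [-0.13  -0.106] y [-0.1   -0.051] z [0.094 0.097 0.1  ]
scene S 249 x [-0.023  0.029] y [0.133 0.171] z [0.081 0.089 0.095]
```

View pics/m10.png

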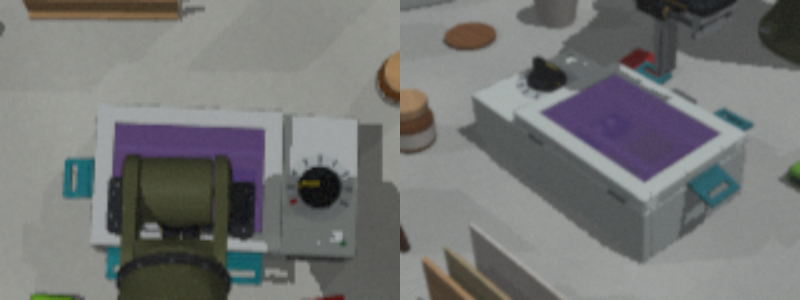

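The picture shows the lid level and shut, with all three teal flaps still jutting out. Now the front-left flap.

```bash
python3 -m inch '[-3.93,3.32,0,0,0,0,0,
-3.93,3.32,0,0,0,0,0,
0,0,3,0,0,0,0,
0,0,2,0,0,0,0,
0,0,1.2,0,0,0,0,
0,0,1.2,0,0,0,0,
0,0,1.2,0,0,0,0,
0,0,1.2,0,0,0,0,
0,0,1,0,0,0,0,
0,0,0,0,0,0,0,
0,-0.6,0,0,0,0,0,
0,-0.6,0,0,0,0,0,
0,-0.5,0,0,0,0,0,
0,-0.3,0,0,0,0,0,
0,-0.2,0,0,0,0,0,
0,0,0,0,0,0,0]'
python3 -c "
from h import *
inbox()"
```

```text
time_s: 34.22
ee_pos: [0.456, 0.1129, 0.0464]
eef_rot: [3.14, -0.0, -1.604]
force: [-7.1, 1.7, 1.6]
grip_width: 0.0004
t 34.23 box -0.1096 0.0779 0.0464 F [-7.1  1.7  1.6]
```

```bash
python3 -m inch '[0,-0.3,0,0,0,0,0,0,0,0,0,0,0,0,0,0,0,0,0,0,0]'; python3 -c "
from h import *
inbox()"
python3 -m inch '[0,1,0,0,0,0,0,
0,2,0,0,0,0,0,
0,0,-4,0,0,0,0,
0,0,-4,0,0,0,0,
4,-0.4,0,0,0,0,0,
4,0,0,0,0,0,0,
4,0,0,0,0,0,0,
3.6,0,0,0,0,0,0,
0,0,0,0,0,0,0]'
python3 - <<'E'
from h import *
inbox()
for n in("wrist","scene"):
    im,d,T=snap(n,"d"+n); C=cloud(n,d,T)
    h=cv2.cvtColor(im,cv2.COLOR_RGB2HSV); m=cv2.inRange(h,(82,90,30),(98,255,255))>0
    x=(C[...,0]-O[0])*np.cos(A)+(C[...,1]-O[1])*np.sin(A); y=-(C[...,0]-O[0])*np.sin(A)+(C[...,1]-O[1])*np.cos(A); z=C[...,2]
    for l,y0,x0 in(("L",.078,-.117),("R",-.078,-.117),("S",.152,0)):
        k=m&(abs(x-x0)<.05)&(abs(y-y0)<.05)&(d>0)
        if k.sum()>5: print(n,l,k.sum(),"x",np.percentile(x[k],[3,97]).round(3),"y",np.percentile(y[k],[3,97]).round(3),"z",np.percentile(z[k],[3,50,97]).round(3))
E
```

```text
time_s: 34.6
ee_pos: [0.4562, 0.1128, 0.0458]
eef_rot: [3.133, -0.001, -1.604]
force: [-26.6, 1.3, 12.7]
grip_width: 0.0005
t 34.6 box -0.1095 0.0779 0.0458 F [-26.6   1.3  12.7]
time_s: 35.72
ee_pos: [0.4288, -0.0439, 0.1269]
eef_rot: [-3.14, -0.0, -1.607]
force: [-0.3, 0.1, -0.9]
grip_width: 0.0001
t 35.73 box -0.1315 -0.0797 0.1269 F [-0.3  0.1 -0.9]
wrist L 884 x [-0.1   -0.095] y [0.051 0.104] z [0.087 0.095 0.097]
wrist R 4982 x [-0.134 -0.095] y [-0.103 -0.052] z [0.094 0.096 0.1  ]
scene R 52 x [-0.131 -0.106] y [-0.097 -0.05 ] z [0.094 0.097 0.099]
scene S 248 x [-0.023  0.03 ] y [0.134 0.171] z [0.081 0.089 0.095]
```

Front-left hit a solid stop and shows flat. Front-right next.

```bash
python3 -m inch '[-0.15,-0.15,2.2,0,0,0,0,
0,0,1.2,0,0,0,0,
0,0,1.2,0,0,0,0,
0,0,1.2,0,0,0,0,
0,0,1.2,0,0,0,0,
0,0,1.1,0,0,0,0,
0,0,0,0,0,0,0,
0,-0.6,0,0,0,0,0,
0,-0.6,0,0,0,0,0,
0,-0.5,0,0,0,0,0,
0,-0.3,0,0,0,0,0,
0,-0.3,0,0,0,0,0,
0,0,0,0,0,0,0,
0,0,0,0,0,0,0]'
python3 -c "
from h import *
inbox()"
python3 -m inch '[0,1,0,0,0,0,0,
0,2,0,0,0,0,0,
0,0,-4,0,0,0,0,
0,0,-4,0,0,0,0,
0,0,-3,0,0,0,0,
0,0,0,0,0,0,0]'
python3 - <<'E'
from h import *
inbox(); show()
for n in("wrist","top"):
    im,d,T=snap(n,"e"+n); C=cloud(n,d,T)
    h=cv2.cvtColor(im,cv2.COLOR_RGB2HSV); m=cv2.inRange(h,(82,90,30),(98,255,255))>0
    x=(C[...,0]-O[0])*np.cos(A)+(C[...,1]-O[1])*np.sin(A); y=-(C[...,0]-O[0])*np.sin(A)+(C[...,1]-O[1])*np.cos(A); z=C[...,2]
    for l,y0,x0 in(("L",.078,-.117),("R",-.078,-.117),("S",.152,0)):
        k=m&(abs(x-x0)<.05)&(abs(y-y0)<.05)&(d>0)
        if k.sum()>5: print(n,l,k.sum(),"x",np.percentile(x[k],[3,97]).round(3),"y",np.percentile(y[k],[3,97]).round(3),"z",np.percentile(z[k],[3,50,97]).round(3))
E
```

```text
time_s: 37.58
ee_pos: [0.4508, -0.0415, 0.0449]
eef_rot: [3.136, 0.0, -1.604]
force: [-18.4, -1.4, 6.7]
grip_width: 0.0004
t 37.58 box -0.1097 -0.0765 0.0449 F [-18.4  -1.4   6.7]
time_s: 38.33
ee_pos: [0.4243, -0.0408, 0.1576]
eef_rot: [-3.136, -0.001, -1.604]
force: [-0.2, -0.8, -0.4]
grip_width: 0.0002
t 38.33 box -0.1362 -0.0767 0.1576 F [-0.2 -0.8 -0.4]
t 38.33 pos [ 0.4243 -0.0408  0.1576] yawx -1.604 z [ 0.006 -0.001 -1.   ] F [-0.2 -0.8 -0.4] w 0.0002 q [-0.18  0.07  1.91  0.    1.15  1.42]
wrist L 794 x [-0.1   -0.094] y [0.051 0.104] z [0.081 0.095 0.097]
wrist R 714 x [-0.1   -0.094] y [-0.103 -0.052] z [0.094 0.095 0.097]
top L 36 x [-0.101 -0.093] y [0.053 0.103] z [0.088 0.094 0.1  ]
top S 145 x [-0.024  0.025] y [0.132 0.17 ] z [0.076 0.089 0.098]
```

```bash
python3 -m inch '[-3.52,-1.95,0,0,0,0,0,
-3.52,-1.95,0,0,0,0,0,
-3.52,-1.95,0,0,0,0,0,
-3.52,-1.95,0,0,0,0,0,
-3.52,-1.95,0,0,0,0,0,
-3.52,-1.95,0,0,0,0,0,
-3.52,-1.95,0,0,0,0,0,
0,0,2,0,0,0,0,
0,0,2.8,0,0,0,0,
0,0,1.3,0,0,0,0,
0,0,1.3,0,0,0,0,
0,0,1.3,0,0,0,0,
0,0,1.3,0,0,0,0,
0,0,1.2,0,0,0,0,
0,0,0,0,0,0,0,
0.6,0,0,0,0,0,0,
0.6,0,0,0,0,0,0,
0.5,0,0,0,0,0,0,
0.3,0,0,0,0,0,0,
0,0,0,0,0,0,0]'
python3 -c "
from h import *
inbox()"
```

```text
time_s: 40.92
ee_pos: [0.5671, 0.1807, 0.0436]
eef_rot: [-3.141, -0.0, -1.604]
force: [0.1, 0.7, 0.3]
grip_width: 0.0005
t 40.92 box -0.0009 0.1495 0.0436 F [0.1 0.7 0.3]
```

```bash
python3 -m inch '[0.3,0,0,0,0,0,0,0.3,0,0,0,0,0,0,0,0,0,0,0,0,0,0,0,0,0,0,0,0]'
python3 -c "
from h import *
inbox()"
```

```text
time_s: 41.42
ee_pos: [0.567, 0.1783, 0.0436]
eef_rot: [-3.14, 0.005, -1.603]
force: [2.6, 24.7, -5.8]
grip_width: 0.0003
t 41.42 box -0.001 0.147 0.0436 F [ 2.6 24.7 -5.8]
```

```bash
python3 -m inch '[-1,0,0,0,0,0,0,
-2,0,0,0,0,0,0,
0,0,-4,0,0,0,0,
0,0,-4,0,0,0,0,
0,0,-4,0,0,0,0,
0,0,-4,0,0,0,0,
4,0,0,0,0,0,0.3,
4,0,0,0,0,0,0.5,
4,0,0,0,0,0,0.5,
4,0,0,0,0,0,0.5,
4,0,0,0,0,0,0.5,
4,0,0,0,0,0,0.5,
4,0,0,0,0,0,0.5,
4,0,0,0,0,0,0.5,
3.8,0,0,0,0,0,0.5,
0,0,0,0,0,0,0.5,
0,0,0,0,0,0,0.5]'
python3 - <<'E'
from h import *
inbox(); show()
for n in("wrist","top","scene"):
    im,d,T=snap(n,"f"+n); C=cloud(n,d,T)
    h=cv2.cvtColor(im,cv2.COLOR_RGB2HSV); m=cv2.inRange(h,(82,90,30),(98,255,255))>0
    x=(C[...,0]-O[0])*np.cos(A)+(C[...,1]-O[1])*np.sin(A); y=-(C[...,0]-O[0])*np.sin(A)+(C[...,1]-O[1])*np.cos(A); z=C[...,2]
    for l,y0,x0 in(("L",.078,-.117),("R",-.078,-.117),("S",.152,0)):
        k=m&(abs(x-x0)<.05)&(abs(y-y0)<.05)&(d>0)
        if k.sum()>5: print(n,l,k.sum(),"x",np.percentile(x[k],[3,97]).round(3),"y",np.percentile(y[k],[3,97]).round(3),"z",np.percentile(z[k],[3,50,97]).round(3))
    k=(abs(x)<.05)&(abs(y+.181)<.05)&(z>.106)&(z<.13)&(d>0)
    if k.sum()>10:
        r=cv2.minAreaRect((np.stack([x[k],y[k]],1)*1000).astype(np.float32)); print(n,"bar",k.sum(),r)
a=cv2.imread("pics/fwrist.png"); b=cv2.imread("pics/fscene.png")
cv2.imwrite("pics/m11.png",np.vstack([a[0:330],cv2.resize(b[150:300,200:400],(360,270)).copy() if 0 else np.hstack([cv2.resize(b[150:300,200:400],(320,240)),cv2.resize(cv2.imread("pics/ftop.png")[120:240,220:380],(320,240))])]))
E
```

```text
time_s: 43.55
ee_pos: [0.5561, -0.1518, 0.2034]
eef_rot: [3.141, 0.0, -1.604]
force: [-1.5, 0.6, -1.1]
grip_width: 0.0468
t 43.55 box -0.0007 -0.1832 0.2034 F [-1.5  0.6 -1.1]
t 43.55 pos [ 0.5561 -0.1518  0.2034] yawx -1.604 z [-0.  0. -1.] F [-1.5  0.6 -1.1] w 0.0468 q [-0.33  0.36  1.45  0.    1.34  1.27]
wrist bar 1336 ((0.9892258644104004, -180.26486206054688), (52.005611419677734, 13.344340324401855), 89.8569564819336)
top L 36 x [-0.1   -0.094] y [0.053 0.103] z [0.087 0.094 0.098]
top R 18 x [-0.1   -0.094] y [-0.078 -0.053] z [0.089 0.095 0.104]
top S 24 x [-0.024  0.032] y [0.131 0.14 ] z [0.059 0.092 0.102]
scene S 134 x [-0.022  0.028] y [0.133 0.136] z [0.054 0.08  0.096]
scene bar 90 ((3.049649238586426, -179.13832092285156), (14.378212928771973, 52.23128890991211), 2.4637291431427)
```

View pics/m11.png

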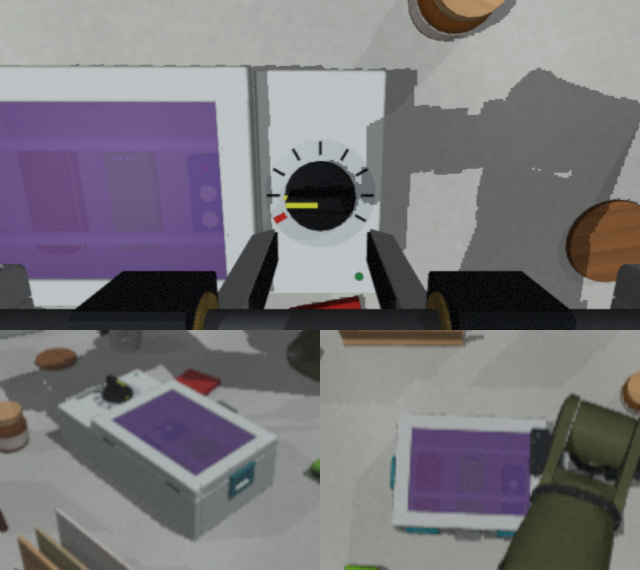

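All three flaps are flat, and the three things lie separately under the window. The pointer is at the +y tick next to red, i.e. position 1, and the target is 5 clicks clockwise. I now grip the bar.

```bash
python3 -m inch '[-0.27,-0.12,0,0,0,-0.1745,0.5,
0,0,0,0,0,-0.1745,0.5,
0,0,0,0,0,-0.1745,0.5,
0,0,0,0,0,-0.1745,0.5,
0,0,0,0,0,-0.1745,0.5,
0,0,0,0,0,-0.1745,0.5,
0,0,0,0,0,-0.1745,0.5,
0,0,0,0,0,-0.1745,0.5,
0,0,0,0,0,-0.1745,0.5,
0,0,4,0,0,0,0.5,
0,0,3,0,0,0,0.5,
0,0,2,0,0,0,0.5,
0,0,0.9,0,0,0,0.5,
0,0,0,0,0,0,0.5]' 40
python3 - <<'E'
from h import *
inbox(); to(*bx(.0005,-.1805),.0985,A)
E
```

```text
time_s: 45.45
ee_pos: [0.5573, -0.1496, 0.1045]
eef_rot: [-3.142, 0.0, -0.033]
force: [-0.0, -0.0, -0.3]
grip_width: 0.047
t 45.45 box 0.0004 -0.181 0.1045 F [-0.  -0.  -0.3]
t 45.45 pos [ 0.5573 -0.1496  0.1045] yawx -0.033 z [-0.  0. -1.] F [-0.  -0.  -0.3] w 0.047 q [-0.33  0.46  1.55 -0.    1.13 -0.29]
shift now-frame cm [ 0.01 -0.05  0.6 ] dist 0.006
turn rv [-0.     0.     0.001] shift after turn [ 0.01 -0.05  0.6 ]
```

```bash
python3 -m inch '[0,0,0.5,0,0,0,0.5,
0,0,0,0,0,0,0.1,
0,0,0,0,0,0,0,
0,0,0,0,0,0,0,
0,0,0,0,0,0,0,
0,0,0,0,0,0.1745,0,
0,0,0,0,0,0.1745,0,
0,0,0,0,0,0.1745,0,
0,0,0,0,0,0,0]' 45
python3 -c "
from h import *
inbox(); show(); print(ctrl.get_obs()['moment'])"
```

```text
time_s: 46.58
ee_pos: [0.5569, -0.15, 0.0996]
eef_rot: [3.141, 0.001, -0.556]
force: [-5.0, -0.5, 4.3]
grip_width: 0.0138
t 46.58 box 0.0 -0.1814 0.0996 F [-5.  -0.5  4.3]
t 46.58 pos [ 0.5569 -0.15    0.0996] yawx -0.556 z [-0.001  0.    -1.   ] F [-5.  -0.5  4.3] w 0.0138 q [-0.33  0.46  1.55 -0.    1.12  0.23]
[-0.00573272  0.90116763 -0.03411038]
```

```bash
python3 -m inch '[0,0,0,0,0,0.1745,0,
0,0,0,0,0,0.1745,0,
0,0,0,0,0,0.1745,0,
0,0,0,0,0,0.1745,0,
0,0,0,0,0,0.1745,0,
0,0,0,0,0,0.1745,0,
0,0,0,0,0,0.1745,0,
0,0,0,0,0,0.1745,0,
0,0,0,0,0,0.1745,0,
0,0,0,0,0,0.1745,0,
0,0,0,0,0,0.1745,0,
0,0,0,0,0,0.1745,0,
0,0,0,0,0,0,0,
0,0,0,0,0,0,0]'
python3 -c "
from h import *
inbox(); show(); print(ctrl.get_obs()['moment'])"
```

```text
time_s: 48.32
ee_pos: [0.5568, -0.1502, 0.0996]
eef_rot: [3.141, -0.001, -2.646]
force: [-5.2, -0.5, 5.2]
grip_width: 0.0136
t 48.33 box -0.0001 -0.1816 0.0996 F [-5.2 -0.5  5.2]
t 48.33 pos [ 0.5568 -0.1502  0.0996] yawx -2.646 z [-0.001 -0.    -1.   ] F [-5.2 -0.5  5.2] w 0.0136 q [-0.33  0.46  1.55 -0.    1.12  2.32]
[-0.1054399   1.116653   -0.06875972]
```

```bash
python3 -m inch '[0,0,0,0,0,0,0.4,
0,0,0,0,0,0,0.5,
0,0,0,0,0,0,0.5,
0,0,-2,0,0,0,0.5,
0,0,-4,0,0,0,0.5,
0,0,-4,0,0,0,0.5,
0,0,-4,0,0,0,0.5,
0,0,0,0,0,0,0.5,
0,0,0,0,0,0,0.5]'
python3 - <<'E'
from h import *
inbox()
for n in("wrist","scene"):
    im,d,T=snap(n,"g"+n); C=cloud(n,d,T)
    x=(C[...,0]-O[0])*np.cos(A)+(C[...,1]-O[1])*np.sin(A); y=-(C[...,0]-O[0])*np.sin(A)+(C[...,1]-O[1])*np.cos(A); z=C[...,2]
    k=(np.hypot(x,y+.181)<.04)&(z>.106)&(z<.13)&(d>0)
    if k.sum()>10: print(n,"bar",k.sum(),cv2.minAreaRect((np.stack([x[k],y[k]],1)*1000).astype(np.float32)))
    k2=(np.hypot(x,y+.181)<.04)&(cv2.inRange(cv2.cvtColor(im,cv2.COLOR_RGB2HSV),(20,120,80),(35,255,255))>0)&(d>0)
    if k2.sum()>3: print("yellow",k2.sum(),x[k2].mean(),y[k2].mean()+.181,"far end",np.degrees(np.arctan2(y[k2].mean()+.181,x[k2].mean())))
E
```

```text
time_s: 49.45
ee_pos: [0.5569, -0.1499, 0.2384]
eef_rot: [3.141, -0.001, -2.651]
force: [-1.1, -0.6, -0.9]
grip_width: 0.0467
t 49.45 box 0.0 -0.1813 0.2384 F [-1.1 -0.6 -0.9]
wrist bar 960 ((0.5706667900085449, -180.49435424804688), (13.719038009643555, 51.94088363647461), 29.98137092590332)
yellow 294 0.007727129221643848 -0.019174232441158068 far end -68.05078747275364
scene bar 105 ((3.7955455780029297, -179.3159637451172), (17.70804214477539, 50.911766052246094), 29.12798500061035)
yellow 4 0.009793552548373597 -0.002935412672678467 far end -16.685003232476557
```

View pics/gwrist.png

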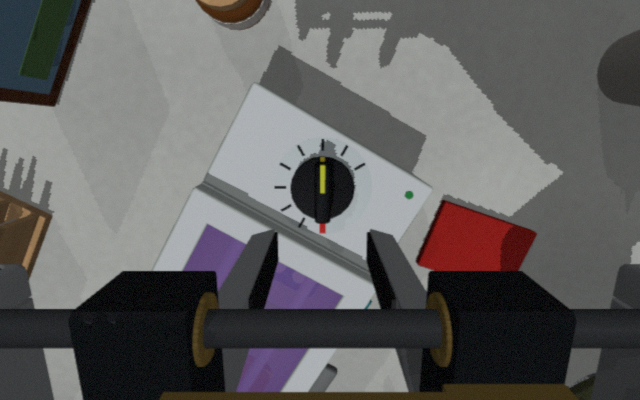

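The dial bar is at -60°, with the pointer on the sixth tick, opposite the red bar. One last overview before handing in.

Run:
```python
from h import *
im,d,T=snap("top","h"); 
for l in("car_key","earbud_case"): print(l,[(np.round(q["centre"]),round(q["score"],2)) for q in ctrl.place_of("top",l)[:2]])
g=lambda i:np.clip(i.astype(float)**.5*255**.5,0,255).astype(np.uint8)
s=cv2.imread("pics/gscene.png")
cv2.imwrite("pics/hh.png",np.vstack([g(cv2.resize(im[70:400,60:540][:,:,::-1],(560,385))),g(cv2.resize(s[100:285],(560,162)))]))
```

```text
car_key []
earbud_case []
```

View pics/hh.png

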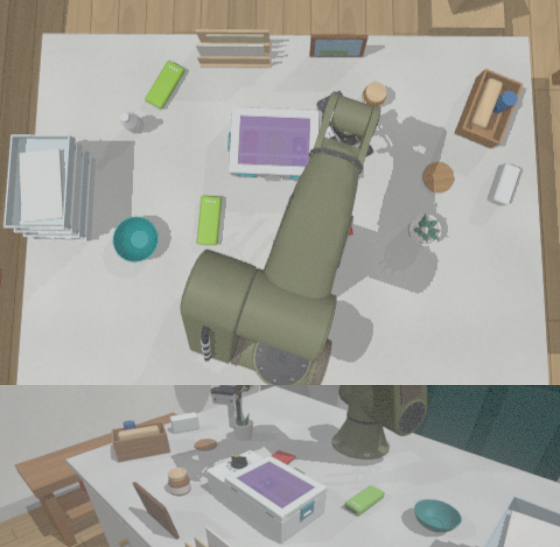

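No other pocket things are out, and the other things stand where they were. Handing in.

```bash
python3 -c "
from station import ctrl
print(ctrl.hand_in())"
```

```text
the job is handed in; nothing more can be done
None
```

The job is handed in, at about 50 s on the robot's clock. Three pocket things were out: the gate remote, the smallest power bank and the glasses case. No car key or earbud case showed in any view. I laid the three side by side on the chamber floor, shut the lid, folded all three clips down, then turned the dial five clicks clockwise. It stood at position 1 when I started.

**Last checks:**
- **Things in the box:** the remote and power bank read flat at the right height after I let go. The glasses case got no depth reading after release. I judged it only from a side view before the lid was shut, and through the window afterwards, where all three lie apart.
- **Lid and clips:** the lid top is level at 107 mm, against 108 mm expected. Each clip came to a solid stop under about 18 to 27 N and reads flat against its wall. I saw no separate sign of the lips snapping over.
- **Dial:** the grip bar lies at -60° and the pointer sits on the sixth tick after red.
- **Other things:** the rest were left where they stood, and the gripper is clear of everything.

The fingertips pressed on the lid with about 48 N for a moment as it shut. This is below the 120 N wrist limit and was the fingertips rather than the gripper's body. The first move command was refused as a bad value and moved nothing.

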